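Try a taper arbor in its sleeve and drift it out

TASK

Try the fit of the taper arbor that stands loose in the slotted sleeve: turn it until its flat tang lines up with the cross slot, press it fully home so that its collar sits flush on the sleeve, and let go of it. Then push the wedge all the way through the slot so that the wedge, not your hand, lifts the arbor free, and leave the wedge there. Finally hang the arbor upright by its collar in the middle of the open fork, without tipping it over or shoving the small wrench, the ring nut or the bearing about.

Things in the scene. Friction and masses are not known exactly. Their poses are not given: they have to be found in the camera images.
- sleeve: Fixed bright steel taper sleeve: base plate 76 x 96 x 10 mm, above it two cheeks up to z = 36 mm with a 12 mm wide slot between them along the sleeve's x axis, then a round barrel 58 mm in diameter up to z = 86 mm with a tapered bore. A base tongue 34 mm wide and 10 mm high runs under the wedge to x = -167 mm. Origin on the bench under the bore's axis, z up.
- sleeve_mouth (a point): Centre of the sleeve's flat top face, 86 mm above the bench, on the bore's axis (bore 37 mm wide here); axes as the sleeve's. Two sprung balls hidden in the bore hold the arbor once it is home.
- arbor: Loose bright steel taper arbor, 118 mm long, about 0.4 kg, standing tang down in the sleeve. Origin: centre of the tang's lower end, z up along it. Tang 22 mm (x) by 8 mm (y), 18 mm long; shank 22 to 26 mm thick with a 32 mm bead at z = 52; round collar 56 mm in diameter, z = 68 to 78; above it a nose block 40 mm (x) by 24 mm (y) to z = 118, gripped across the 24 mm (along y).
- arbor_tang (a point): Lower end of the arbor's tang (the arbor's origin). At the start it lies across the slot, on the cheeks. It enters only with the arbor's x axis along the sleeve's x axis (either way round) within about 0.15 rad; at the start it is 0.7 to 1.57 rad off, to either side. Once lined up, the arbor sinks about 7 mm if lowered or let go, until the bead meets the balls.
- arbor_collar (a point): Centre of the underside of the arbor's collar (68 mm above the arbor's origin): 18 mm above the sleeve's mouth at the start, on it when home. Pressing down with some 6 to 12 N takes the arbor the last 11 mm past the sprung balls.
- arbor_top (a point): Centre of the top of the arbor's nose block (118 mm above the arbor's origin).
- wedge (a joint): Travel of the wedge along the sleeve's +x axis, m: 0 to 0.006 at the start (nose in the slot, clear of the tang), 0.060 at its stop. Captive on its slide with about 3 N of friction, it stays where left and needs up to about 15 N under a seated arbor. It meets the seated tang at about 0.010; at 0.060 it has lifted the arbor about 14 mm, which then stands loose on it.
- wedge_butt (a point): Centre of the outer face of the wedge's upright striking head (dark steel, 12 mm thick in x, 34 mm wide, from 11 to 60 mm above the bench). This point is 40 mm above the bench and 150 mm, less the wedge's travel, from the bore's axis, on the sleeve's -x side. Push it along the sleeve's +x. Axes as the sleeve's. The wedge is a 10 mm thick dark bar.
- fork: Fixed aluminium tool fork: base 100 x 80 x 10 mm, back post at x = 30 to 46 mm, two level tines on top, 38 mm apart, 10 mm thick, 64 mm long, open at the top and towards the fork's -x. Origin on the bench under the seat, z up.
- fork_seat (a point): Middle between the tines at the height of their upper faces (92 mm above the bench): the centre of the collar's underside belongs here when the arbor hangs, shank between the tines. The arbor's shank and bead can be lowered between the tines from straight above (3 mm room on either side); any yaw.
- wrench_small: Bystander: small combination wrench 169 x 27 x 6 mm lying at the far edge; leave alone.
- ring_nut: Bystander: grey steel ring nut, 48 mm across, 12 mm high; leave alone.
- bearing: Bystander: dark ball bearing, 70 mm across, 20 mm high, behind the task, at the far edge; leave alone.
Not all that is in view belongs to the job. Leave any orange look-alike of the arbor alone.

How it is judged (in metres and radians):
On the way, in this order (a step that is already met when the one before it is completed fails the run):
1. the arbor is home: collar flush on the sleeve's mouth (within 2 mm), upright, and let go (z of arbor_collar in the frame of sleeve_mouth below 0.002 m and horizontal distance between arbor_collar and sleeve_mouth below 0.006 m and angle between arbor's own z axis and vertical below 0.08 rad and contact force between the fingers and arbor below 0.3 N), for 0.2 s.
2. the wedge is through (travel over 54 mm) and carries the arbor, lifted by 12 mm or more in the sleeve, with the fingers off it (value of joint wedge above 0.054 m and z of arbor_collar in the frame of sleeve_mouth above 0.012 m and horizontal distance between arbor_collar and sleeve_mouth below 0.006 m and contact force between the fingers and arbor below 0.3 N), for 0.2 s.
At the end, for the whole second after the job is handed in: The arbor hangs upright (within 0.1 rad), released and at rest, its collar lying on both tines of the fork (height within 4 mm) and centred within 12 mm of the fork's seat; the wedge is left through the sleeve (travel over 54 mm) (horizontal distance between arbor_collar and fork_seat below 0.012 m and z of arbor_collar in the frame of fork_seat between -0.004 and 0.004 m and angle between arbor's own z axis and vertical below 0.1 rad and linear speed of arbor below 0.02 m/s and contact force between the fingers and arbor below 0.3 N and value of joint wedge above 0.054 m); the robot touches nothing.
It fails at once if the arbor is dropped or tipped over (angle between arbor's own z axis and vertical above 0.5 rad).
It fails at once if the small wrench is shoved away (more than 30 mm) (distance of wrench_small from where it was at the start of the episode above 0.03 m).
It fails at once if the ring nut is shoved away (more than 30 mm) (distance of ring_nut from where it was at the start of the episode above 0.03 m).
It fails at once if the bearing is shoved away (more than 30 mm) (distance of bearing from where it was at the start of the episode above 0.03 m).
It also fails if it takes over 59 s, if anything falls off the work surface, if the arm or the gripper's body presses on something with over 40 N, if the wrist force passes 120 N, or if a joint passes its speed limit or range.

ROBOT

A 7-joint arm with a two-finger parallel gripper is mounted at the origin on the work surface; the furniture and walls round the work are solid. World frame = base frame: x ahead of the robot, y to its left, z up, the work surface at z = 0. Lengths are in m, angles in degrees, forces in N, time in s.
With the tool pointing down it reaches from about 0.425 to 0.875 m from the base axis. Payload 4.7 kg.
Tool frame: the origin (TCP) lies midway between the tips of the shut fingers; the grasp point (between the pads) lies 19 mm behind it; z points along the fingers, y is the line along which they close (so a half turn about z gives the same grasp; the last joint's range is limited). The gripper opens to 87 mm and grips with 3 to 60 N. Pads are 19 mm wide; open, the fingers measure 117 mm over their backs; the gripper's body (75 mm by 190 mm) begins 51 mm behind the grasp point.
Start: joints at [67.844, 18.392, -4.016, 83.108, 1.295, 78.541, -3.26], TCP at [0.254, -0.599, 0.223] pointing down, gripper open.
Joint ranges: [-163.93, 163.93], [-17.29, 119.83], [-79.2, 71.16], [3.27, 140.29], [-89.18, 269.18], [5.43, 117.66], [-154.24, 154.24]. Speed limits (degrees/s): [147.25, 147.25, 180, 180, 180, 180, 180].

INTERFACE

Orientations are given as [roll, pitch, yaw] about the fixed x, y, z axes, in that order (R = Rz(yaw) Ry(pitch) Rx(roll)).
In Python, from cell import env, viewer, boxes_of, masks_of gives the robot as it stands. The module is installed in compiled form; this text tells all that it offers.
- The arm moves only by the tool apply_moves, never from a script. Its argument "moves" is a list of rows, each a list of 7 numbers: the shift along the tool's x, y, z scaled (see below), then the turn, a rotation vector about the tool's x, y, z scaled (see below), then the opening, from 0 (shut) to 1 (fully open). A call has 1 to 20 rows; each row is the pose to reach, as a shift and turn from the pose commanded when the call began, along the tool's axes at that moment; what a row does not reach only later rows make up. The controller multiplies each number of a shift by 0.2 m and each number of a turn by 1.5 rad. A row lasts 1/10 s, in which the tool goes at most 50 mm and 8.59 degrees, less where a joint would pass 70% of its speed; a pose out of reach is approached as far as the arm can. A call with a number of a shift or a turn outside -1 to 1 is refused whole. A call with a gripper value outside its range is refused whole. The fingers move at their own pace and stop on an object; "grip_force" is the grip in N (left out, the last holds). Time passes only in rows, so rows that repeat a pose let the fingers close. It gives the time, the measured TCP pose, the force, the opening and the grip force at its end, in the units of the state.
- env.get_obs(): the state, without advancing time (a new reading comes with each control period).
- viewer.read_camera(name): name is "scene" or "top"; returns the picture (400x640x3 uint8, red, green, blue); there is no depth.
- viewer.get_calibration(name): a dict with "fov_y" (degrees; the focal length in pixels is half the picture's height over the tangent of half this angle, whatever the lens; pixels are square), "cx", "cy" (the principal point, pixels), "position" and "orientation" of the camera in the world. Camera axes: x right, y up, looking along -z (the intrinsics and any distortion apply to the point x, -y, -z); pixel columns grow to the right and rows downward; lengths in m; the calibration is good to about 2 mm. A picture is of the moment at which its call begins. get_calibration takes no time and is no camera call.
- env.sign_off(): hands the job in; it is judged then, once.
Trained networks look in the newest picture that a camera, given by its name, has taken for a name from the list of things; names that differ only in an ending like _2 or _b are one class to them, and where a whole thing is asked for, a point or a joint stands for the part that bears it (a point fixed in the world has none). Each returns a list of dicts, best first, with "conf" (0 to 1); they miss things now and then, are a little off and sometimes report something else, mostly with a low value. They report only what shows in the picture. A call takes as long as a camera call. They do not tell look-alikes from the thing itself.
- boxes_of(camera, target): "location" ([column, row] in pixels, amid what is visible of it).
- masks_of(camera, target): "pixels" (400x640 bool, what is visible of it) and "location" ([column, row] in pixels, amid what is visible of it).
The state is a dict: "time_s": time; "qpos": joint angles; "joint_velocities": joint speeds; "effort": joint torques, N m; "tool_pos": TCP position; "tool_rot": TCP orientation; "force": force on the tool from outside, world axes, zero at the start; "wrist_torque": the same for the moment, N m; "grip_width": finger opening in m; "grasp_force": force on a finger pad.
Only numpy, scipy, OpenCV 4.12 (cv2) and the standard library are available. Lean on these libraries where they do the work, as an engineer would, in place of code of your own. Each camera call takes 0.05 s, during which the arm holds its last target. There are 200 camera calls.

## Working session

There is one attempt and no reset: what is moved stays moved. The work goes in short steps, Python scripts to look and compute and a tool call to move; the robot and the scene stay as the last step left them, time stands still between calls to the robot, and variables do not carry over. Pictures are saved under pics/ and viewed, at most 10 in all, crops included, and the job is handed in when it is done.

Besides the shell and the picture viewer there is one more tool, called after "Call:" as a command line: name --pt "numbers of a row" for each row, then --argument value for the rest. apply_moves: Moves the arm, as the interface text tells. Shifts and turns lie within -1 to 1; 1 stands for 0.2 m of shift or 1.5 rad of turn. Its arguments: {"type":"object","properties":{"moves":{"type":"array","items":{"type":"array","items":{"type":"number","minimum":-1,"maximum":1}}},"grip_force":{"type":"number"}},"required":["moves"]}

```bash
mkdir -p pics; ls; python3 - <<'E'
from cell import env, viewer, boxes_of, masks_of
import cv2
for c in ("scene","top"):
    cv2.imwrite(f"pics/{c}0.png",viewer.read_camera(c)[:,:,::-1])
    print(c,viewer.get_calibration(c))
    for t in ("sleeve","arbor","wedge","fork","ring_nut","bearing","wrench_small"):
        print(t,[(round(d["conf"],2),[round(float(v)) for v in d["location"]]) for d in boxes_of(c,t)])
print(env.get_obs())
E
```

```text
pics
scene {'fov_y': 57.49970369223773, 'cx': 320.9204842519088, 'cy': 200.77912077582542, 'position': array([-0.25519286,  0.41213206,  0.72111983]), 'orientation': array([  52.38095712,    1.33333528, -118.11325688])}
sleeve [(0.95, [336, 225]), (0.47, [346, 189])]
arbor [(0.97, [344, 190]), (0.94, [422, 215])]
wedge [(0.74, [309, 229])]
fork [(0.77, [242, 237]), (0.3, [310, 229])]
ring_nut [(0.59, [283, 261])]
bearing [(0.81, [285, 200])]
wrench_small [(0.67, [325, 192])]
top {'fov_y': 50.17542646156804, 'cx': 313.5389387042697, 'cy': 198.59137227718054, 'position': array([0.259599  , 0.06849586, 1.10244839]), 'orientation': array([ 11.74069103,  -0.12397982, -90.85861273])}
sleeve [(0.9, [330, 220])]
arbor [(0.94, [350, 205]), (0.62, [414, 273])]
wedge [(0.58, [315, 221])]
fork [(0.77, [231, 191])]
ring_nut [(0.57, [268, 241])]
bearing [(0.59, [298, 157])]
wrench_small [(0.69, [347, 157])]
{'time_s': 0.8, 'qpos': array([67.84229849, 18.38920448, -4.0143976 , 83.10704875,  1.29406756,
       78.53976611, -3.25914937]), 'joint_velocities': array([ 0.04395638,  0.1887096 , -0.10140084, -0.00411017,  0.01922515,
       -0.00655504,  0.03554625]), 'effort': array([ 1.73343965e-04, -4.91044629e+01, -4.02855584e-01, -3.12751150e+01,
       -6.37340848e-02,  3.34593526e-02,  1.03229280e-05]), 'tool_pos': array([ 0.25359046, -0.59852769,  0.22262154]), 'tool_rot': array([1.79990949e+02, 2.30241806e-03, 2.29655363e+01]), 'force': array([-0.39441144, -0.52896203,  0.10713935]), 'wrist_torque': array([ 0.04275165, -0.02685741, -0.00740715]), 'grasp_force': 0.0, 'grip_width': 0.08732563611158983}
```

View pics/scene0.png

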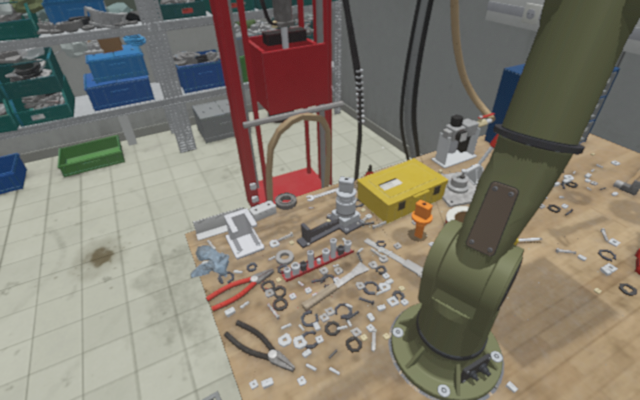

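View pics/top0.png

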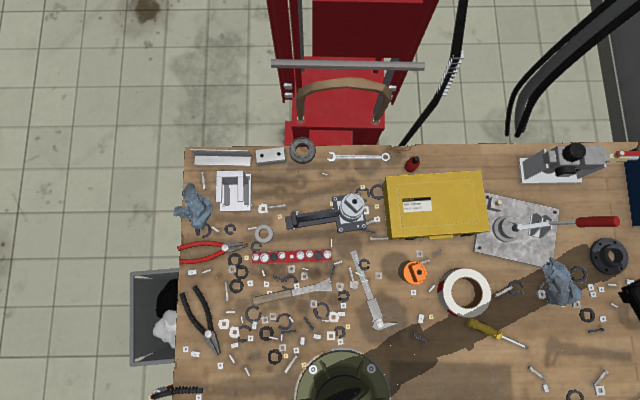

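```bash
cat > h.py <<'E'
import numpy as np, cv2
from scipy.spatial.transform import Rotation as R
from scipy.optimize import least_squares
from cell import env, viewer, boxes_of, masks_of
def cam(c):
    k=viewer.get_calibration(c); f=200/np.tan(np.radians(k["fov_y"])/2)
    return R.from_euler("xyz",k["orientation"],degrees=True).as_matrix(),np.array(k["position"]),f,k["cx"],k["cy"]
def proj(c,p):
    M,t,f,cx,cy=cam(c); q=(np.atleast_2d(p)-t)@M
    return np.c_[cx-f*q[:,0]/q[:,2], cy+f*q[:,1]/q[:,2]]
def ray(c,uv,z):
    M,t,f,cx,cy=cam(c); d=M@np.array([(uv[0]-cx)/f,-(uv[1]-cy)/f,-1])
    return t+d*(z-t[2])/d[2]
def crop(c,img,x0,y0,x1,y1,s,name):
    cv2.imwrite(name,cv2.resize(img[y0:y1,x0:x1],None,fx=s,fy=s,interpolation=cv2.INTER_CUBIC)[:,:,::-1])
E
python3 - <<'E'
from h import *
a=cv2.imread("pics/top0.png"); b=cv2.imread("pics/scene0.png")
A=cv2.resize(a[140:265,200:400],None,fx=4,fy=4,interpolation=cv2.INTER_CUBIC); cv2.imwrite("pics/topc.png",A)
B=cv2.resize(b[165:285,190:390],None,fx=4,fy=4,interpolation=cv2.INTER_CUBIC); cv2.imwrite("pics/scenec.png",B)
print(proj("top",[[0,0,0]]),proj("scene",[[0,0,0]]))
for n,t,s,z in (("sleevetop",(350,203),(345,190),.13),("fork",(231,191),(242,237),.09),("nut",(264,233),(285,258),.012),("bearing",(302,150),(286,200),.02)):
    print(n,ray("top",t,z),ray("scene",s,z))
E
```

```text
[[342.65528799 397.2254191 ]] [[444.20845561 348.08427835]]
sleevetop [ 0.44997262 -0.02107849  0.13      ] [ 0.43790965 -0.01781566  0.13      ]
fork [0.4917028  0.26330215 0.09      ] [0.4412625  0.28327435 0.09      ]
nut [0.39792969 0.19107405 0.012     ] [0.39229493 0.1931402  0.012     ]
bearing [0.61647932 0.09139249 0.02      ] [0.613902   0.09193854 0.02      ]
```

View pics/topc.png

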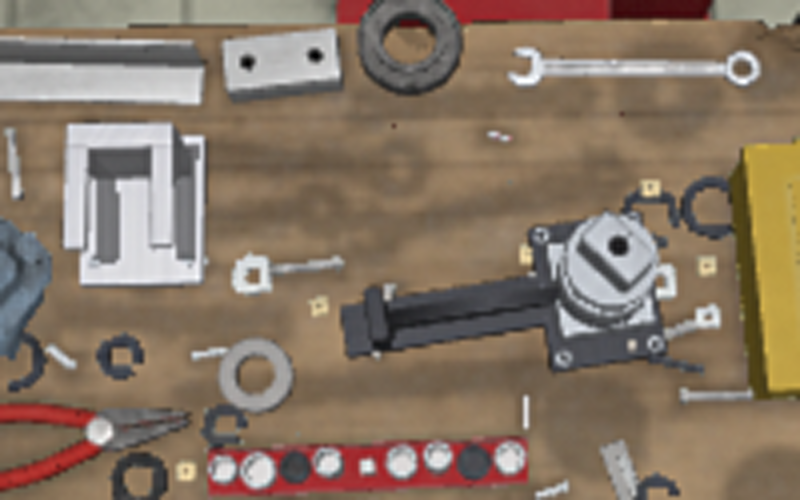

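View pics/scenec.png

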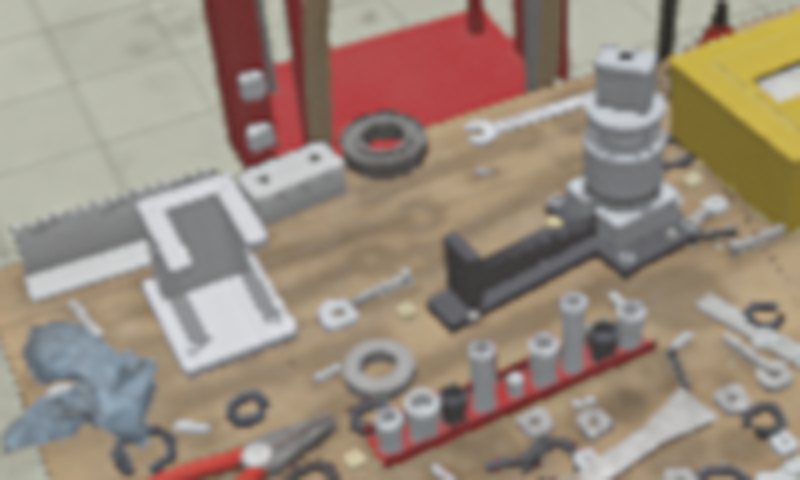

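```bash
cat > fit.py <<'E'
from h import *
def T(p,yaw_xy): x,y,a=yaw_xy; p=np.atleast_2d(p).astype(float)/1000; c,s=np.cos(a),np.sin(a); return np.c_[x+c*p[:,0]-s*p[:,1],y+s*p[:,0]+c*p[:,1],p[:,2]]
off={"top":(200,140),"scene":(190,165)}
def fit(obs,x0,names):
    def res(v): return np.concatenate([(proj(c,T(p,v))[0]-(np.array(uv)/4+off[c])) for c,uv,p in obs])
    r=least_squares(res,x0,loss="soft_l1"); print(names,r.x[:2],np.degrees(r.x[2]),"px res",np.abs(r.fun).reshape(-1,2).round(1).tolist()); return r.x
if __name__=="__main__":
    S=fit([("top",(530,228),(-38,48,10)),("top",(552,370),(-38,-48,10)),("top",(667,352),(38,-48,10)),("top",(340,305),(-167,17,10)),("top",(348,356),(-167,-17,10)),
     ("scene",(432,298),(-167,17,10)),("scene",(455,322),(-167,-17,10)),("scene",(626,268),(-38,-48,10))],[.44,-.02,-1.5],"sleeve")
    F=fit([("top",(90,150),(30,19,92)),("top",(152,150),(30,-19,92)),("top",(68,125),(46,33,92)),("top",(175,123),(46,-33,92)),("top",(83,247),(-34,19,92)),("top",(150,245),(-34,-19,92)),
     ("scene",(168,208),(30,19,92)),("scene",(217,192),(30,-19,92)),("scene",(190,262),(-34,19,92)),("scene",(245,245),(-34,-19,92))],[.47,.27,0],"fork")
    for z in (.104,.114,.154): print(z,proj("top",[S[0],S[1],z]),proj("scene",[S[0],S[1],z]))
    a=cv2.imread("pics/top0.png"); b=cv2.imread("pics/scene0.png")
    k=dict(fx=12,fy=12,interpolation=cv2.INTER_CUBIC)
    cv2.imwrite("pics/nose.png",np.hstack([cv2.resize(a[185:225,334:367],None,**k),cv2.resize(b[173:213,330:363],None,**k)]))
E
python3 fit.py
```

```text
sleeve [ 0.44927484 -0.03108985] -81.60714633426507 px res [[0.2, 0.4], [0.7, 0.2], [1.0, 0.1], [0.3, 0.3], [0.2, 0.2], [1.6, 0.5], [0.5, 1.3], [0.1, 1.2]]
fork [0.49738399 0.26647503] -1.2380441730202796 px res [[0.1, 1.0], [0.0, 0.9], [0.0, 1.1], [0.2, 0.4], [0.3, 0.5], [0.7, 1.1], [0.9, 0.4], [0.5, 0.1], [0.5, 1.1], [0.9, 0.6]]
0.104 [[353.27726828 205.34022774]] [[346.78585891 194.01554328]]
0.114 [[353.67286436 204.54252033]] [[346.8569358  191.16513552]]
0.154 [[355.33529773 201.19027418]] [[347.14989361 179.41660091]]
```

View pics/nose.png

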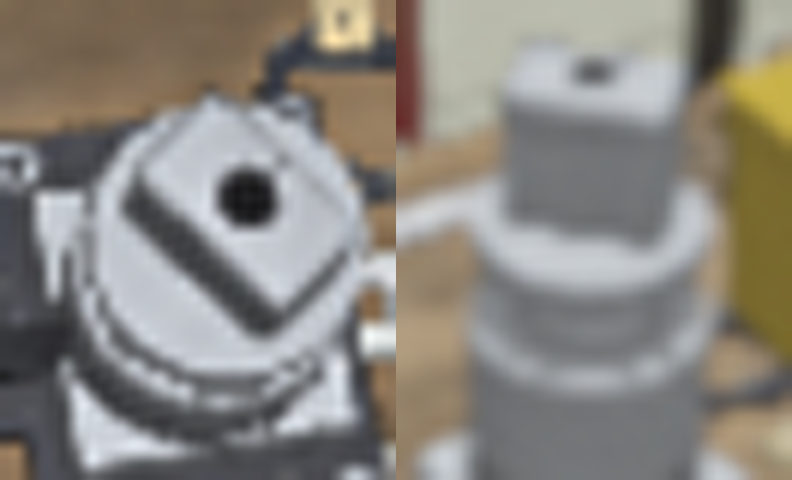

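The bright steel arbor (nose hole near top pixel 354,201, scene pixel 346,179) sits in the sleeve. The orange look-alike is at top (414,273) / scene (422,215), and I'll leave it alone. The close crop confirms the bright one, with its nose about 56° off the slot.

```bash
cat >> h.py <<'E'
def plan(pos,yaw=None,rpy=None):
    "row numbers from present pose to world TCP pos, tool down at yaw (deg)"
    o=env.get_obs(); M=R.from_euler("xyz",o["tool_rot"],degrees=True)
    G=R.from_euler("xyz",rpy if rpy else [180,0,yaw],degrees=True)
    s=M.inv().apply(np.array(pos)-o["tool_pos"])/.2; r=(M.inv()*G).as_rotvec()/1.5
    print("row",s.round(3).tolist(),r.round(3).tolist(),"min rows",max(np.linalg.norm(s)*4,np.linalg.norm(r)*1.5/.15).round(1))
def st():
    o=env.get_obs(); print({k:np.round(o[k],4).tolist() for k in("time_s","tool_pos","tool_rot","force","grip_width","grasp_force","qpos")})
E
python3 - <<'E'
from h import *
c=lambda u,v,s:((u+.5)/12-.5+s[0],(v+.5)/12-.5+s[1])
P={k:ray("top",c(*uv,(334,185)),.154) for k,uv in dict(L=(145,155),B=(283,308),Rr=(350,222),T=(215,95),hole=(247,196)).items()}
P["holeS"]=ray("scene",c(592-396,72,(330,173)),.154)
for k,v in P.items(): print(k,v.round(4))
for a,b in (("L","B"),("T","Rr"),("B","Rr"),("L","T")):
    d=P[a]-P[b]; print(a,b,np.linalg.norm(d),np.degrees(np.arctan2(d[1],d[0])))
print(sum(P[k] for k in("L","B","Rr","T"))/4)
plan([.25,-.6,.36],42); plan([.449,-.029,.3],42); st()
E
```

```text
L [ 0.4582 -0.0094  0.154 ]
B [ 0.4285 -0.0344  0.154 ]
Rr [ 0.4448 -0.0476  0.154 ]
T [ 0.4697 -0.023   0.154 ]
hole [ 0.45   -0.0284  0.154 ]
holeS [ 0.4547 -0.0303  0.154 ]
L B 0.0388943062525364 40.093140180871984
T Rr 0.03503919056428705 44.7168033067323
B Rr 0.02097813684576134 140.91106033906283
L T 0.01778082461624786 129.99070518635915
[ 0.45028119 -0.0285907   0.154     ]
row [-0.019, -0.0, -0.687] [0.0, 0.0, -0.221] min rows 2.7
row [2.011, -2.241, -0.387] [0.0, 0.0, -0.221] min rows 12.1
{'time_s': 0.8, 'tool_pos': [0.2536, -0.5985, 0.2226], 'tool_rot': [179.9909, 0.0023, 22.9655], 'force': [-0.3944, -0.529, 0.1071], 'grip_width': 0.0873, 'grasp_force': 0.0, 'qpos': [67.8423, 18.3892, -4.0144, 83.107, 1.2941, 78.5398, -3.2591]}
```

Call:
apply_moves --pt "0 0 -0.5 0 0 0 1" --pt "0.1 -0.1 -0.7 0 0 -0.1 1" --pt "0.5 -0.55 -0.6 0 0 -0.21 1" --pt "0.75 -0.8 -0.5 0 0 -0.21 1" --pt "0.9 -1 -0.4 0 0 -0.21 1" --pt "0.9 -1 -0.4 0 0 -0.21 1" --pt "0.9 -1 -0.4 0 0 -0.21 1"

```text
time_s: 1.5
tool_pos: [0.3396, -0.3484, 0.3036]
tool_rot: [179.9, 0.0, 41.0]
force: [1.2, -0.0, 0.9]
grip_width: 0.0871
grasp_force: 0.0
```

```bash
python3 - <<'E'
from h import *
plan([.4505,-.029,.27],41);st()
E
```

```text
row [1.466, -0.842, 0.167] [0.001, 0.0, 0.0] min rows 6.8
{'time_s': 1.5, 'tool_pos': [0.3396, -0.3484, 0.3036], 'tool_rot': [179.9394, 0.0148, 41.0053], 'force': [1.1715, -0.0117, 0.8673], 'grip_width': 0.0871, 'grasp_force': 0.0, 'qpos': [58.5181, -2.7069, -15.2586, 97.6033, -0.6941, 84.9499, -5.6585]}
```

Call:
apply_moves --pt "0.25 -0.15 0.05 0 0 0 1" --pt "0.5 -0.3 0.1 0 0 0 1" --pt "0.75 -0.45 0.15 0 0 0 1" --pt "0.95 -0.55 0.17 0 0 0 1" --pt "0.95 -0.55 0.17 0 0 0 1" --pt "0.95 -0.55 0.17 0 0 0 1"

```text
time_s: 2.1
tool_pos: [0.4114, -0.1387, 0.2697]
tool_rot: [180.0, -0.0, 41.4]
force: [-0.4, -0.6, -0.1]
grip_width: 0.0871
grasp_force: 0.0
```

```bash
python3 - <<'E'
from h import *
plan([.4505,-.029,.24],41);st()
E
```

```text
row [0.51, -0.282, 0.148] [0.0, -0.0, 0.005] min rows 2.4
{'time_s': 2.1, 'tool_pos': [0.4114, -0.1387, 0.2697], 'tool_rot': [179.9709, -0.003, 41.4351], 'force': [-0.4073, -0.5783, -0.1426], 'grip_width': 0.0871, 'grasp_force': 0.0, 'qpos': [48.412, -9.3101, -29.2873, 106.4125, -4.5754, 81.7237, -28.4593]}
```

Call:
apply_moves --pt "0.25 -0.14 0.07 0 0 0 1" --pt "0.51 -0.28 0.15 0 0 0 1" --pt "0.51 -0.28 0.15 0 0 0 1" --pt "0.51 -0.28 0.15 0 0 0 1" --pt "0.51 -0.28 0.35 0 0 0 1" --pt "0.51 -0.28 0.5 0 0 0 1" --pt "0.51 -0.28 0.5 0 0 0 1"

```text
time_s: 2.8
tool_pos: [0.4474, -0.0357, 0.1663]
tool_rot: [-179.7, 0.3, 40.8]
force: [-0.7, -0.0, 0.0]
grip_width: 0.0873
grasp_force: 0.0
```

```bash
python3 - <<'E'
from h import *
plan([.4505,-.029,.119],41);st()
E
```

```text
row [0.035, -0.014, 0.237] [-0.004, 0.003, -0.002] min rows 1.0
{'time_s': 2.8, 'tool_pos': [0.4474, -0.0357, 0.1663], 'tool_rot': [-179.6953, 0.2782, 40.8436], 'force': [-0.7428, -0.022, 0.0355], 'grip_width': 0.0873, 'grasp_force': 0.0, 'qpos': [42.5115, -2.9358, -39.6997, 113.0472, -2.0298, 69.636, -45.5882]}
```

Call:
apply_moves --pt "0 0 0 0 0 0 1" --pt "0 0 0 0 0 0 1" --pt "0 0 0 0 0 0 1"

```text
time_s: 3.1
tool_pos: [0.4518, -0.0342, 0.1713]
tool_rot: [179.8, -0.1, 41.0]
force: [0.2, -0.1, 0.2]
grip_width: 0.0871
grasp_force: 0.0
```

```bash
python3 - <<'E'
from h import *
im=viewer.read_camera("top"); crop("top",im,300,160,400,235,8,"pics/pregrasp.png")
plan([.4505,-.029,.119],41);st()
E
```

```text
row [0.012, -0.023, 0.26] [0.002, -0.001, -0.0] min rows 1.0
{'time_s': 3.15, 'tool_pos': [0.4516, -0.034, 0.1711], 'tool_rot': [179.8618, -0.0723, 40.9927], 'force': [0.2653, -0.7482, -0.0259], 'grip_width': 0.0868, 'grasp_force': 0.0, 'qpos': [42.449, -3.1483, -39.8416, 112.6363, -2.0973, 69.6467, -45.6328]}
```

View pics/pregrasp.png

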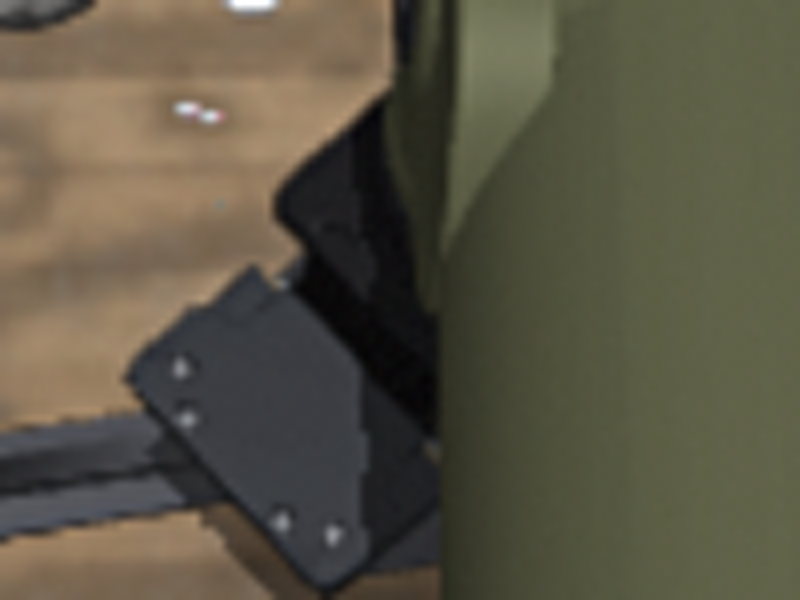

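The arm hides the arbor here, as expected. The gripper is aligned above it and the tips are above the nose, so I descend and grip.

Call:
apply_moves --pt "0.01 -0.02 0.07 0 0 0 1" --pt "0.01 -0.02 0.15 0 0 0 1" --pt "0.01 -0.02 0.22 0 0 0 1" --pt "0.01 -0.02 0.25 0 0 0 1" --pt "0.01 -0.02 0.25 0 0 0 1"

```text
time_s: 3.65
tool_pos: [0.4486, -0.0288, 0.1185]
tool_rot: [-179.9, 0.1, 41.0]
force: [0.3, -0.0, 0.3]
grip_width: 0.087
grasp_force: 0.0
```

Call:
apply_moves --pt "0 0 0 0 0 0 0.4" --pt "0 0 0 0 0 0 0.3" --pt "0 0 0 0 0 0 0.2" --pt "0 0 0 0 0 0 0.1" --pt "0 0 0 0 0 0 0.1" --pt "0 0 0 0 0 0 0" --pt "0 0 0 0 0 0 0" --pt "0 0 0 0 0 0 0" --grip_force 8

```text
time_s: 4.45
tool_pos: [0.4495, -0.0292, 0.1196]
tool_rot: [180.0, 0.0, 41.0]
force: [0.3, 1.1, -0.6]
grip_width: 0.0312
grasp_force: 0.0
```

```bash
python3 - <<'E'
from h import *
plan([.45,-.029,.119],98.4);st()
E
```

```text
row [0.003, 0.001, 0.003] [0.0, 0.0, -0.668] min rows 6.7
{'time_s': 4.45, 'tool_pos': [0.4495, -0.0292, 0.1196], 'tool_rot': [179.9962, 0.0017, 41.0119], 'force': [0.3094, 1.0863, -0.5851], 'grip_width': 0.0312, 'grasp_force': 0.0, 'qpos': [41.6685, 0.1482, -40.897, 116.3987, 0.1128, 63.4881, -48.2669]}
```

Still closing.

Call:
apply_moves --pt "0 0 0 0 0 0 0" --pt "0 0 0 0 0 0 0" --pt "0 0 0 0 0 0 0" --pt "0 0 0 0 0 0 0" --pt "0 0 0 0 0 0 0"

```text
time_s: 4.95
tool_pos: [0.4495, -0.0293, 0.1196]
tool_rot: [180.0, 0.0, 41.0]
force: [0.5, -0.3, -0.2]
grip_width: 0.0241
grasp_force: 8.0
```

Call:
apply_moves --pt "0 0 0 0 0 0 0" --pt "0 0 0 0 0 0 0" --pt "0 0 -0.005 0 0 -0.08 0" --pt "0 0 -0.005 0 0 -0.16 0" --pt "0 0 -0.005 0 0 -0.24 0" --pt "0 0 -0.005 0 0 -0.32 0" --pt "0 0 -0.005 0 0 -0.4 0" --pt "0 0 -0.005 0 0 -0.48 0" --pt "0 0 -0.005 0 0 -0.56 0" --pt "0 0 -0.005 0 0 -0.62 0" --pt "0 0 -0.005 0 0 -0.668 0" --pt "0 0 -0.005 0 0 -0.668 0" --pt "0 0 -0.005 0 0 -0.668 0" --grip_force 30

```text
time_s: 6.25
tool_pos: [0.4499, -0.0292, 0.1204]
tool_rot: [179.9, 0.0, 98.3]
force: [3.0, -0.3, -5.1]
grip_width: 0.024
grasp_force: 29.9
```

```bash
python3 - <<'E'
from h import *
plan([.449,-.03,.112],98.4);st()
E
```

```text
row [-0.003, -0.005, 0.042] [0.001, 0.0, -0.001] min rows 0.2
{'time_s': 6.25, 'tool_pos': [0.4499, -0.0292, 0.1204], 'tool_rot': [179.9369, 0.0033, 98.3241], 'force': [3.0321, -0.2999, -5.1387], 'grip_width': 0.024, 'grasp_force': 29.9392, 'qpos': [41.7353, 0.0916, -40.9363, 116.3427, 0.0596, 63.5252, 9.0967]}
```

Call:
apply_moves --pt "0 0 0.01 0 0 0 0" --pt "0 0 0.02 0 0 0 0" --pt "0 0 0.03 0 0 0 0" --pt "0 0 0.035 0 0 0 0" --pt "0 0 0.035 0 0 0 0" --pt "0 0 0.035 0 0 0 0"

```text
time_s: 6.85
tool_pos: [0.4504, -0.0293, 0.1138]
tool_rot: [179.9, 0.0, 98.4]
force: [6.3, -0.6, -3.3]
grip_width: 0.0243
grasp_force: 29.9
```

Call:
apply_moves --pt "0 0.01 0.01 0 0 0 0" --pt "0 0.01 0.02 0 0 0 0" --pt "0 0.01 0.03 0 0 0 0" --pt "0 0.01 0.04 0 0 0 0" --pt "0 0.01 0.05 0 0 0 0" --pt "0 0.01 0.06 0 0 0 0" --pt "0 0.01 0.06 0 0 0 0" --grip_force 50

```text
time_s: 7.55
tool_pos: [0.4514, -0.0301, 0.1017]
tool_rot: [-180.0, 0.1, 98.4]
force: [1.8, -3.8, 2.8]
grip_width: 0.0235
grasp_force: 49.9
```

Call:
apply_moves --pt "0 0 0.006 0 0 0 0" --pt "0 0 0.012 0 0 0 0" --pt "0 0 0.012 0 0 0 0" --pt "0 0 0.012 0 0 0 0"

```text
time_s: 7.95
tool_pos: [0.4516, -0.0301, 0.1015]
tool_rot: [-179.9, 0.1, 98.4]
force: [-4.3, -4.3, 20.7]
grip_width: 0.0239
grasp_force: 50.0
```

Call:
apply_moves --pt "0 0 -0.012 0 0 0 0" --pt "0 0 -0.012 0 0 0 0.3" --pt "0 0 -0.012 0 0 0 0.6" --pt "0 0 -0.012 0 0 0 0.8" --pt "0 0 -0.012 0 0 0 0.8" --pt "0 0 -0.012 0 0 0 0.8" --pt "0 0 -0.012 0 0 0 0.8" --pt "0 0 -0.2 0 0 0 0.8" --pt "0 0 -0.45 0 0 0 0.8" --pt "0 0 -0.65 0 0 0 0.6" --pt "0 0 -0.65 0 0 0 0.3" --pt "0 0 -0.65 0 0 0 0"

```text
time_s: 9.15
tool_pos: [0.4519, -0.029, 0.2299]
tool_rot: [179.9, 0.1, 98.4]
force: [-0.8, -1.0, -0.7]
grip_width: 0.0529
grasp_force: 0.0
```

```bash
python3 - <<'E'
from h import *
print(ray("top",(294.1,218.9),.06), ray("scene",(305,225.5),.06))
viewer.read_camera("top")
for t in ("arbor","wedge"): print([(d["conf"],d["location"]) for d in boxes_of("top",t)][:2])
print("expect nose",proj("top",[.451,-.030,.136]))
plan([.424,.153,.19],98.4);st()
E
```

```text
[0.42570976 0.11172636 0.06      ] [0.432909   0.11135263 0.06      ]
[(0.52, [340.0, 204.1])]
[(0.78, [310.6, 219.6])]
expect nose [[354.07298143 202.00506242]]
row [0.919, 0.003, 0.189] [-0.002, -0.001, 0.0] min rows 3.8
{'time_s': 9.3, 'tool_pos': [0.4505, -0.0288, 0.2276], 'tool_rot': [-179.8512, -0.0575, 98.4233], 'force': [-0.5298, -0.1478, -0.432], 'grip_width': 0.0414, 'grasp_force': 0.0, 'qpos': [43.0451, -5.8283, -39.5755, 107.9643, -3.8373, 76.7211, 12.9317]}
```

Call:
apply_moves --pt "0.25 0 0 0 0 0 0" --pt "0.5 0 0.05 0 0 0 0" --pt "0.75 0 0.1 0 0 0 0" --pt "0.92 0 0.19 0 0 0 0" --pt "0.92 0 0.19 0 0 0 0" --pt "0.92 0 0.19 0 0 0 0" --pt "0.92 0 0.19 0 0 0 0"

```text
time_s: 10.0
tool_pos: [0.4246, 0.1516, 0.1907]
tool_rot: [-179.9, 0.0, 98.3]
force: [0.0, 0.3, 0.6]
grip_width: 0.0005
grasp_force: 0.0
```

```bash
python3 - <<'E'
from h import *
plan([.424,.153,.028],98.4);st()
crop("top",viewer.read_camera("top"),230,150,390,260,5,"pics/push0.png")
E
```

```text
row [0.007, -0.001, 0.814] [-0.001, 0.0, -0.001] min rows 3.3
{'time_s': 10.0, 'tool_pos': [0.4246, 0.1516, 0.1907], 'tool_rot': [-179.9369, 0.0083, 98.3113], 'force': [0.0374, 0.3114, 0.5617], 'grip_width': 0.0005, 'grasp_force': 0.0, 'qpos': [34.3837, -5.0938, -53.876, 110.85, -4.3222, 72.2692, -9.7499]}
```

View pics/push0.png

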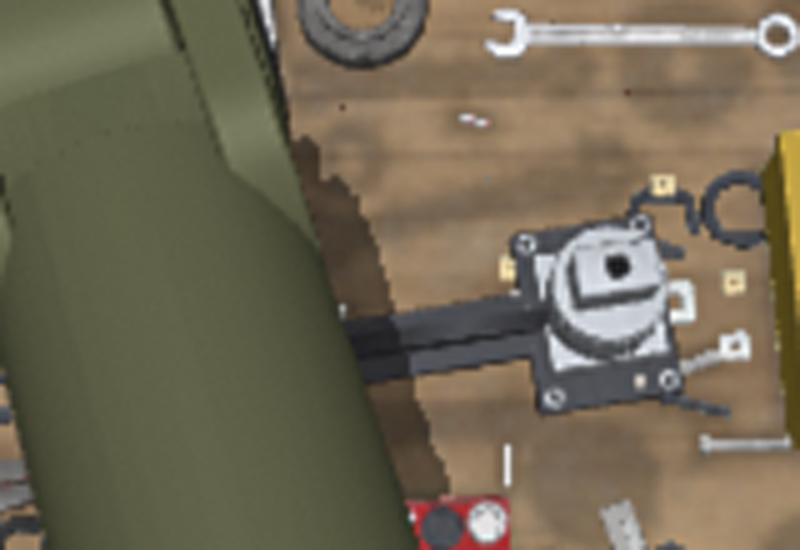

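The arbor is seated and aligned with the slot (hole at about 353,203). Next I lower behind the wedge head.

Call:
apply_moves --pt "0 0 0.2 0 0 0 0" --pt "0 0 0.4 0 0 0 0" --pt "0 0 0.6 0 0 0 0" --pt "0 0 0.75 0 0 0 0" --pt "0 0 0.81 0 0 0 0" --pt "0 0 0.81 0 0 0 0" --pt "0 0 0.81 0 0 0 0" --grip_force 20

```text
time_s: 10.75
tool_pos: [0.4258, 0.153, 0.0303]
tool_rot: [179.9, -0.0, 98.4]
force: [0.3, -0.1, 0.1]
grip_width: 0.0003
grasp_force: 0.0
```

```bash
python3 - <<'E'
from h import *
plan([.4365,.0684,.028],98.4);st()
E
```

```text
row [-0.427, -0.008, 0.011] [0.001, -0.0, -0.0] min rows 1.7
{'time_s': 10.75, 'tool_pos': [0.4258, 0.153, 0.0303], 'tool_rot': [179.9067, -0.0075, 98.3657], 'force': [0.2841, -0.0708, 0.0588], 'grip_width': 0.0003, 'grasp_force': 0.0, 'qpos': [29.3245, 11.646, -55.4132, 120.6729, 12.0088, 53.1715, -24.415]}
```

Call:
apply_moves --pt "-0.04 0 0 0 0 0 0" --pt "-0.08 0 0 0 0 0 0" --pt "-0.12 0 0 0 0 0 0" --pt "-0.15 0 0 0 0 0 0" --pt "-0.18 0 0 0 0 0 0" --pt "-0.21 0 0 0 0 0 0" --pt "-0.24 0 0 0 0 0 0"

```text
time_s: 11.45
tool_pos: [0.432, 0.1081, 0.0297]
tool_rot: [179.9, -0.2, 98.5]
force: [-2.1, 13.1, 2.7]
grip_width: 0.0004
grasp_force: 6.7
```

Call:
apply_moves --pt "-0.03 0 0 0 0 0 0" --pt "-0.06 0 0 0 0 0 0" --pt "-0.09 0 0 0 0 0 0" --pt "-0.12 0 0 0 0 0 0" --pt "-0.15 0 0 0 0 0 0" --pt "-0.17 0 0 0 0 0 0" --pt "-0.17 0 0 0 0 0 0"

```text
time_s: 12.15
tool_pos: [0.4372, 0.0726, 0.0295]
tool_rot: [179.9, -0.1, 98.4]
force: [0.6, 4.2, 1.8]
grip_width: -0.0001
grasp_force: 2.2
```

```bash
python3 - <<'E'
from h import *
plan([.4365,.0684,.028],98.4);st()
E
```

```text
row [-0.02, -0.006, 0.008] [0.001, -0.001, 0.0] min rows 0.1
{'time_s': 12.15, 'tool_pos': [0.4372, 0.0726, 0.0295], 'tool_rot': [179.9208, -0.0594, 98.4385], 'force': [0.5989, 4.2483, 1.753], 'grip_width': -0.0001, 'grasp_force': 2.1847, 'qpos': [37.9414, 9.5731, -52.9486, 121.9222, 9.5569, 52.5766, -12.0121]}
```

Force has dropped to slide friction (arbor freed). I push on to the stop.

Call:
apply_moves --pt "-0.015 0 0 0 0 0 0" --pt "-0.03 0 0 0 0 0 0" --pt "-0.04 0 0 0 0 0 0" --pt "-0.045 0 0 0 0 0 0" --pt "-0.045 0 0 0 0 0 0"

```text
time_s: 12.65
tool_pos: [0.4375, 0.0704, 0.0296]
tool_rot: [179.9, -0.5, 98.6]
force: [-2.9, 20.6, 2.7]
grip_width: 0.0005
grasp_force: 10.0
```

Call:
apply_moves --pt "0.1 0 0 0 0 0 0" --pt "0.25 0 0 0 0 0 0" --pt "0.3 0 -0.15 0 0 0 0" --pt "0.3 0 -0.4 0 0 0 0.2" --pt "0.3 0 -0.65 0 0 0 0.4" --pt "0.3 0 -0.9 0 0 0 0.6" --pt "0.3 0 -0.95 0 0 0 0.8" --pt "0.3 0 -0.95 0 0 0 0.8" --pt "0.3 0 -0.95 0 0 0 0.8"

```text
time_s: 13.55
tool_pos: [0.4281, 0.1214, 0.2176]
tool_rot: [-179.8, 0.0, 98.4]
force: [0.3, -0.3, -0.5]
grip_width: 0.0401
grasp_force: 0.0
```

```bash
python3 - <<'E'
from h import *
im=viewer.read_camera("top"); im2=viewer.read_camera("scene")
k=dict(fx=5,fy=5,interpolation=cv2.INTER_CUBIC)
cv2.imwrite("pics/lift.png",np.hstack([cv2.resize(im[175:255,285:365],None,**k),cv2.resize(im2[165:245,300:380],None,**k)])[:,:,::-1])
print(proj("top",[.451,-.030,.150]),proj("scene",[.451,-.030,.150]))
plan([.451,-.0295,.22],98.4);st()
E
```

```text
[[354.65792458 200.80113627]] [[346.45581802 180.42252143]]
row [-0.765, 0.005, -0.015] [-0.003, -0.0, 0.0] min rows 3.1
{'time_s': 13.65, 'tool_pos': [0.4276, 0.1218, 0.217], 'tool_rot': [-179.7639, -0.0237, 98.4134], 'force': [0.0609, 0.1511, 0.0666], 'grip_width': 0.0485, 'grasp_force': 0.0, 'qpos': [40.4979, -7.9932, -54.2977, 109.2542, -6.7363, 75.76, -3.43]}
```

View pics/lift.png

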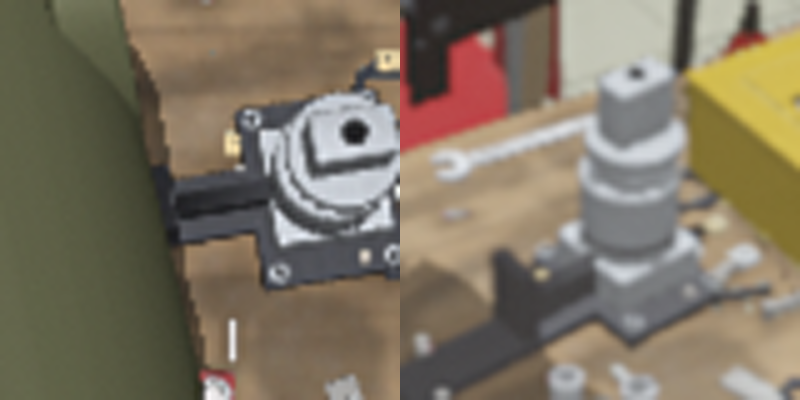

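The wedge head now sits close to the barrel and the arbor is raised and upright (hole at top 355.6,201, as expected). I'll fetch it now.

Call:
apply_moves --pt "-0.25 0 -0.02 0 0 0 0.8" --pt "-0.5 0 -0.02 0 0 0 0.8" --pt "-0.7 0 -0.02 0 0 0 0.8" --pt "-0.765 0.005 -0.02 0 0 0 0.8" --pt "-0.765 0.005 -0.02 0 0 0 0.8" --pt "-0.765 0.005 -0.02 0 0 0 0.8" --pt "-0.765 0.005 -0.02 0 0 0 0.8" --pt "-0.765 0.005 -0.02 0 0 0 0.8"

```text
time_s: 14.45
tool_pos: [0.4523, -0.0271, 0.2231]
tool_rot: [-180.0, 0.0, 98.6]
force: [0.6, -0.2, -0.4]
grip_width: 0.0695
grasp_force: 0.0
```

```bash
python3 - <<'E'
from h import *
plan([.451,-.0295,.1155],98.4);st()
E
```

```text
row [-0.011, -0.008, 0.538] [-0.0, 0.0, 0.002] min rows 2.2
{'time_s': 14.45, 'tool_pos': [0.4523, -0.0271, 0.2231], 'tool_rot': [-179.9896, 0.0158, 98.5946], 'force': [0.639, -0.206, -0.3613], 'grip_width': 0.0695, 'grasp_force': 0.0, 'qpos': [46.9643, -5.7257, -43.5332, 108.1673, -4.0424, 76.0305, 13.1466]}
```

Call:
apply_moves --pt "-0.01 -0.007 0.15 0 0 0 0.8" --pt "-0.01 -0.007 0.3 0 0 0 0.8" --pt "-0.01 -0.007 0.43 0 0 0 0.8" --pt "-0.01 -0.007 0.52 0 0 0 0.8" --pt "-0.01 -0.007 0.538 0 0 0 0.8" --pt "-0.01 -0.007 0.538 0 0 0 0.5" --pt "-0.01 -0.007 0.538 0 0 0 0.2" --pt "-0.01 -0.007 0.538 0 0 0 0.1" --pt "-0.01 -0.007 0.538 0 0 0 0" --pt "-0.01 -0.007 0.538 0 0 0 0" --pt "-0.01 -0.007 0.538 0 0 0 0" --pt "-0.01 -0.007 0.538 0 0 0 0" --pt "-0.01 -0.007 0.538 0 0 0 0" --pt "-0.01 -0.007 0.538 0 0 0 0" --pt "-0.01 -0.007 0.538 0 0 0 0" --grip_force 8

```text
time_s: 15.95
tool_pos: [0.4516, -0.031, 0.1157]
tool_rot: [180.0, 0.0, 98.4]
force: [0.9, 0.4, 0.3]
grip_width: 0.0244
grasp_force: 8.0
```

```bash
python3 - <<'E'
from h import *
st()
E
```

```text
{'time_s': 15.95, 'tool_pos': [0.4516, -0.031, 0.1157], 'tool_rot': [179.9784, 0.0123, 98.4229], 'force': [0.8501, 0.3874, 0.2943], 'grip_width': 0.0244, 'grasp_force': 7.9753, 'qpos': [46.0563, 0.9761, -45.2789, 116.2885, 0.7881, 63.0036, 8.8471]}
```

Call:
apply_moves --pt "0 0 0 0 0 0 0" --pt "0 0 0 0 0 0 0" --pt "0 0 -0.05 0 0 0 0" --pt "0 0 -0.1 0 0 0 0" --pt "0 0 -0.2 0 0 0 0" --pt "0 0 -0.3 0 0 0 0" --pt "0 0 -0.4 0 0 0 0" --pt "0 0 -0.5 0 0 0 0" --pt "0 0 -0.55 0 0 0 0" --pt "0 0 -0.55 0 0 0 0" --pt "0 0 -0.55 0 0 0 0" --grip_force 40

```text
time_s: 17.05
tool_pos: [0.4507, -0.0309, 0.2249]
tool_rot: [-179.9, -0.0, 98.4]
force: [-0.7, 0.2, -4.8]
grip_width: 0.0239
grasp_force: 40.0
```

```bash
python3 - <<'E'
from h import *
plan([.497,.266,.225],98.4);st()
viewer.read_camera("scene")
for d in masks_of("scene","fork")[:1]: print(d["conf"],d["location"])
E
```

```text
row [1.435, 0.447, -0.001] [-0.001, -0.0, 0.0] min rows 6.0
{'time_s': 17.05, 'tool_pos': [0.4507, -0.0309, 0.2249], 'tool_rot': [-179.9197, -0.0106, 98.4219], 'force': [-0.6632, 0.2265, -4.8415], 'grip_width': 0.0239, 'grasp_force': 39.9532, 'qpos': [47.4267, -5.9558, -43.3788, 108.1245, -4.1987, 76.328, 13.6245]}
0.6 [243.2, 234.8]
```

```bash
python3 - <<'E'
from h import *
g=cv2.cvtColor(cv2.imread("pics/top0.png"),cv2.COLOR_BGR2GRAY)
print("cols",list(range(212,254)))
for r in (172,176,180,184,188,192,196,198,200,202,206): print(r,g[r,212:254].tolist())
for yc in (.2665,.2675,.2685):
  print(yc,proj("top",[[.498,yc+dy,.092] for dy in(.033,.019,-.019,-.033)])[:,0].round(2),proj("top",[[.498,yc,.092]]).round(2))
E
```

```text
cols [212, 213, 214, 215, 216, 217, 218, 219, 220, 221, 222, 223, 224, 225, 226, 227, 228, 229, 230, 231, 232, 233, 234, 235, 236, 237, 238, 239, 240, 241, 242, 243, 244, 245, 246, 247, 248, 249, 250, 251, 252, 253]
172 [129, 128, 124, 120, 141, 214, 212, 211, 211, 211, 211, 215, 217, 211, 213, 215, 211, 208, 209, 210, 212, 212, 211, 214, 214, 216, 212, 210, 210, 213, 209, 100, 96, 116, 116, 114, 112, 115, 118, 120, 121, 122]
176 [122, 120, 118, 117, 145, 193, 193, 191, 193, 198, 207, 210, 207, 203, 197, 196, 196, 197, 196, 191, 191, 190, 188, 181, 160, 150, 196, 199, 197, 202, 208, 95, 74, 84, 127, 135, 132, 141, 204, 86, 87, 94]
180 [125, 120, 111, 107, 156, 205, 211, 209, 216, 194, 94, 74, 81, 87, 90, 89, 88, 88, 88, 89, 88, 88, 88, 86, 81, 102, 213, 215, 210, 215, 218, 101, 80, 84, 85, 85, 124, 212, 205, 85, 93, 100]
184 [133, 131, 126, 123, 169, 206, 213, 212, 217, 184, 143, 124, 89, 88, 89, 86, 89, 123, 123, 120, 123, 149, 150, 149, 146, 134, 211, 216, 211, 217, 214, 101, 90, 107, 109, 103, 123, 222, 197, 85, 108, 115]
188 [132, 131, 128, 134, 211, 210, 212, 214, 223, 156, 182,
[... 906 characters left out ...]
, 220, 216, 217, 221, 192, 207, 217, 218, 224, 201, 157, 119, 122, 123, 115, 127, 228, 164, 109, 118, 120]
202 [119, 120, 118, 109, 126, 117, 113, 114, 145, 147, 220, 223, 129, 115, 121, 119, 115, 124, 220, 220, 218, 220, 216, 217, 222, 213, 185, 213, 214, 208, 211, 225, 132, 119, 122, 115, 128, 230, 163, 113, 123, 127]
206 [98, 109, 110, 110, 111, 112, 107, 120, 222, 220, 185, 176, 188, 209, 218, 216, 215, 223, 220, 218, 219, 220, 217, 218, 220, 220, 221, 223, 220, 217, 218, 222, 225, 228, 222, 167, 218, 232, 158, 122, 103, 104]
0.2665 [215.98 221.75 237.43 243.2 ] [[229.59 188.31]]
0.2675 [215.57 221.34 237.01 242.79] [[229.18 188.31]]
0.2685 [215.15 220.93 236.6  242.37] [[228.77 188.32]]
```

Call:
apply_moves --pt "0.15 0.05 0 0 0 -0.05 0" --pt "0.35 0.12 0 0 0 -0.12 0" --pt "0.55 0.18 0 0 0 -0.2 0" --pt "0.75 0.25 0 0 0 -0.28 0" --pt "0.9 0.3 0 0 0 -0.36 0" --pt "0.95 0.32 0 0 0 -0.44 0" --pt "0.95 0.32 0 0 0 -0.52 0" --pt "0.95 0.32 0 0 0 -0.6 0" --pt "0.95 0.32 0 0 0 -0.68 0" --pt "0.95 0.32 0 0 0 -0.76 0" --pt "0.95 0.32 0 0 0 -0.84 0" --pt "0.95 0.32 0 0 0 -0.91 0" --pt "0.95 0.32 0 0 0 -0.94 0" --pt "0.95 0.32 0 0 0 -0.94 0" --pt "0.95 0.32 0 0 0 -0.94 0"

```text
time_s: 18.65
tool_pos: [0.4865, 0.1661, 0.2249]
tool_rot: [-180.0, -0.1, 179.1]
force: [0.3, 0.4, -4.3]
grip_width: 0.0238
grasp_force: 40.0
```

```bash
python3 - <<'E'
from h import *
plan([.498,.267,.225],178.8);st()
E
```

```text
row [-0.05, 0.505, -0.001] [-0.0, -0.001, 0.004] min rows 2.0
{'time_s': 18.65, 'tool_pos': [0.4865, 0.1661, 0.2249], 'tool_rot': [-179.9959, -0.0738, 179.1325], 'force': [0.3385, 0.4286, -4.3093], 'grip_width': 0.0238, 'grasp_force': 39.953, 'qpos': [36.8028, 6.8603, -61.9329, 100.2768, 6.1903, 76.6275, 62.7294]}
```

Call:
apply_moves --pt "-0.01 0.12 0 0 0 0 0" --pt "-0.03 0.25 0 0 0 0 0" --pt "-0.04 0.38 0 0 0 0 0" --pt "-0.05 0.48 0 0 0 0 0" --pt "-0.05 0.505 0 0 0 0 0" --pt "-0.05 0.505 0 0 0 0 0" --pt "-0.05 0.505 0 0 0 0 0" --pt "-0.05 0.505 0 0 0 0 0"

```text
time_s: 19.45
tool_pos: [0.4987, 0.2656, 0.2253]
tool_rot: [-179.9, 0.0, 179.1]
force: [-1.0, -0.4, -3.6]
grip_width: 0.024
grasp_force: 40.0
```

```bash
python3 - <<'E'
from h import *
plan([.498,.267,.108],178.8);st()
crop("scene",viewer.read_camera("scene"),190,150,310,260,5,"pics/overfork.png")
E
```

```text
row [0.003, 0.008, 0.587] [-0.001, 0.0, 0.003] min rows 2.3
{'time_s': 19.45, 'tool_pos': [0.4987, 0.2656, 0.2253], 'tool_rot': [-179.92, 0.0042, 179.0744], 'force': [-1.0446, -0.3551, -3.5558], 'grip_width': 0.024, 'grasp_force': 39.9532, 'qpos': [22.087, 17.0267, -62.614, 93.6267, 15.4341, 78.8128, 46.5304]}
```

View pics/overfork.png

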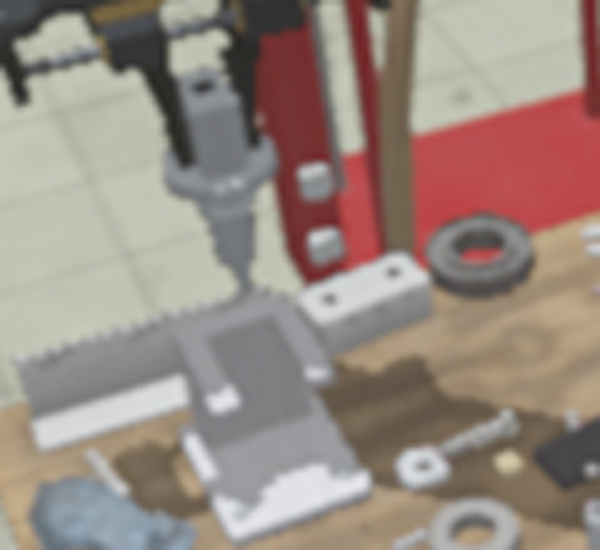

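The arbor hangs upright over the fork (collar at about scene 234,184). I lower it between the tines, with a force check on the way.

Call:
apply_moves --pt "0 0.008 0.1 0 0 0 0" --pt "0 0.008 0.2 0 0 0 0" --pt "0 0.008 0.3 0 0 0 0" --pt "0 0.008 0.38 0 0 0 0" --pt "0 0.008 0.43 0 0 0 0" --pt "0 0.008 0.43 0 0 0 0" --pt "0 0.008 0.43 0 0 0 0"

```text
time_s: 20.2
tool_pos: [0.4986, 0.269, 0.1401]
tool_rot: [180.0, 0.0, 179.2]
force: [-0.0, 1.0, -3.9]
grip_width: 0.0239
grasp_force: 40.0
```

Call:
apply_moves --pt "0 0 0.02 0 0 0 0" --pt "0 0 0.04 0 0 0 0" --pt "0 0 0.06 0 0 0 0" --pt "0 0 0.08 0 0 0 0" --pt "0 0 0.08 0 0 0 0"

```text
time_s: 20.7
tool_pos: [0.4978, 0.2685, 0.1228]
tool_rot: [-180.0, -0.1, 179.2]
force: [0.2, -0.2, -3.8]
grip_width: 0.0237
grasp_force: 40.0
```

Call:
apply_moves --pt "0 0 0.02 0 0 0 0" --pt "0 0 0.04 0 0 0 0" --pt "0 0 0.055 0 0 0 0" --pt "0 0 0.065 0 0 0 0" --pt "0 0 0.072 0 0 0 0" --pt "0 0 0.076 0 0 0 0" --pt "0 0 0.076 0 0 0 0"

```text
time_s: 21.4
tool_pos: [0.4983, 0.2688, 0.1084]
tool_rot: [-180.0, 0.0, 179.2]
force: [0.2, 0.1, -4.6]
grip_width: 0.0238
grasp_force: 40.0
```

Call:
apply_moves --pt "0 0 0.004 0 0 0 0" --pt "0 0 0.008 0 0 0 0" --pt "0 0 0.01 0 0 0 0" --pt "0 0 0.01 0 0 0 0"

```text
time_s: 21.8
tool_pos: [0.4984, 0.269, 0.108]
tool_rot: [-179.9, 0.0, 179.2]
force: [-4.1, -2.8, 6.8]
grip_width: 0.0238
grasp_force: 39.9
```

Call:
apply_moves --pt "0 0 -0.006 0 0 0 0" --pt "0 0 -0.006 0 0 0 0.2" --pt "0 0 -0.006 0 0 0 0.4" --pt "0 0 -0.006 0 0 0 0.6" --pt "0 0 -0.006 0 0 0 0.7" --pt "0 0 -0.006 0 0 0 0.7" --pt "0 0 -0.006 0 0 0 0.7" --pt "0 0 -0.006 0 0 0 0.7" --pt "0 0 -0.1 0 0 0 0.7" --pt "0 0 -0.3 0 0 0 0.7" --pt "0 0 -0.5 0 0 0 0.7" --pt "0 0 -0.7 0 0 0 0.7" --pt "0 0 -0.85 0 0 0 0.7" --pt "0 0 -0.85 0 0 0 0.7"

```text
time_s: 23.2
tool_pos: [0.4999, 0.2706, 0.2809]
tool_rot: [179.8, 0.4, 179.2]
force: [0.7, 0.6, -0.7]
grip_width: 0.0603
grasp_force: 0.0
```

```bash
python3 - <<'E'
from h import *
st(); im=viewer.read_camera("scene"); crop("scene",im,190,160,350,270,5,"pics/end.png")
print(proj("scene",[[.498,.267,.142]]))
E
```

```text
{'time_s': 23.2, 'tool_pos': [0.4999, 0.2706, 0.2809], 'tool_rot': [179.8215, 0.3991, 179.2125], 'force': [0.7499, 0.6171, -0.7223], 'grip_width': 0.0603, 'grasp_force': 0.0, 'qpos': [22.4766, 15.3988, -63.6458, 88.5994, 13.9661, 84.1753, 47.5435]}
[[237.90574077 206.81497959]]
```

View pics/end.png

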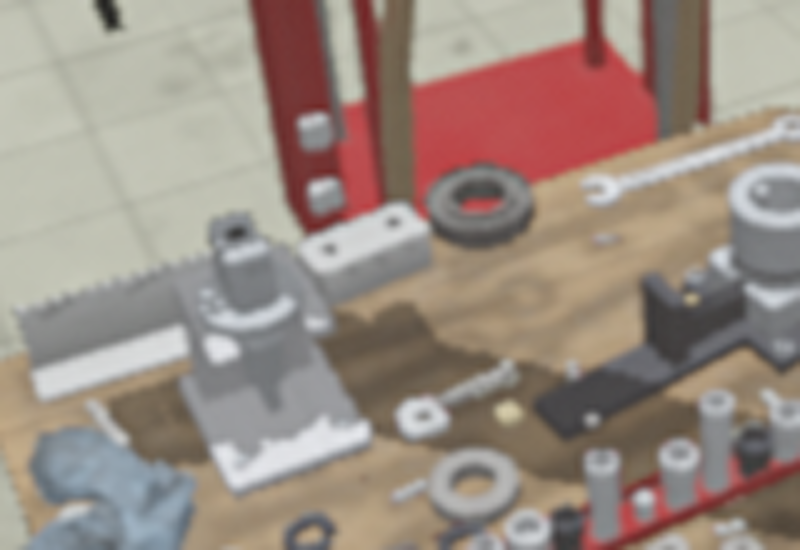

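The arbor hangs upright between the tines (hole at scene 237.4,206.2, predicted 237.9,206.8). The wedge is still through, and the wrench, ring nut and bearing look undisturbed.

```bash
python3 -c "
from cell import env
print(env.sign_off())"
```

```text
the job is handed in; nothing more can be done
None
```

The job is handed in at 23.2 s of the 59 s allowed: I pressed the arbor home and let go, pushed the wedge to its stop so it lifted the arbor, left it there, and hung the arbor upright in the fork. The sign-off returned no verdict, so the result is unconfirmed, but the last picture shows the arbor within about 1 pixel of its expected place and the bystanders apparently undisturbed.

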